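Pin down a knife blank with three light presses

TASK

Clamp the long knife blank on its plate for filing: with a fingertip, lightly press the round-headed push pin fully home, then the square-headed one, then the one with the long narrow bar head. Only press, never pull a pin up; leave the ball-headed ejector pin raised as it is and do not disturb the V-block, hammer and jar lying about. Finish clear of everything.

Things in the scene. Friction and masses are not known exactly. Their poses are not given: they have to be found in the camera images.
- plate: Aluminium clamping plate, 200 (x) x 460 (y) x 20 mm, fixed to the bench; origin at the centre of its underside, y along its length. A dark steel knife blank, 36 mm wide, 6 mm thick, lies along its middle. Four steel bridges in a row straddle the blank, 70 to 120 mm apart, in an order that differs from run to run; each carries one upright black-headed push pin.
- pin_round_top (a point): Centre of the top of the round-headed push pin: its black head is a round disc 44 mm across and 8 mm thick. 92 mm above the bench at joint value 0, 78 mm when fully home; it moves with the pin, and its rubber cushion gives up to 7 mm more under the finger (4 N per mm) and springs back. x and y axes as the plate's, z up.
- pin_round (a joint): Travel of the round-headed pin in m, growing as it is pushed down: starts at 0 to 0.003 (raised); 0.014 is fully home, a hard stop, its foot on the blank; negative if pulled up (to -0.004). No spring: friction of about 3 N holds it where it is left, with slight damping (15 N s/m).
- pin_square_top (a point): Centre of the top of the square-headed push pin: its black head is a flat square 42 x 42 mm, 8 mm thick. 92 mm above the bench at joint value 0, 78 mm when fully home; it moves with the pin, and its rubber cushion gives up to 7 mm more under the finger (4 N per mm) and springs back. x and y axes as the plate's, z up.
- pin_square (a joint): Travel of the square-headed pin in m, growing as it is pushed down: starts at 0 to 0.003 (raised); 0.014 is fully home, a hard stop, its foot on the blank; negative if pulled up (to -0.004). No spring: friction of about 3 N holds it where it is left, with slight damping (15 N s/m).
- pin_bar_top (a point): Centre of the top of the bar-headed push pin: its black head is a narrow bar 64 x 14 mm, 8 mm thick, its length across the knife blank (along the plate's x). 92 mm above the bench at joint value 0, 78 mm when fully home; it moves with the pin, and its rubber cushion gives up to 7 mm more under the finger (4 N per mm) and springs back. x and y axes as the plate's, z up.
- pin_bar (a joint): Travel of the bar-headed pin in m, growing as it is pushed down: starts at 0 to 0.003 (raised); 0.014 is fully home, a hard stop, its foot on the blank; negative if pulled up (to -0.004). No spring: friction of about 3 N holds it where it is left, with slight damping (15 N s/m).
- pin_ball_top (a point): Centre of the top of the ball-headed push pin: its black head is a ball 26 mm across. 92 mm above the bench at joint value 0, 78 mm when fully home; it moves with the pin. x and y axes as the plate's, z up.
- pin_ball (a joint): Travel of the ball-headed pin in m, growing as it is pushed down: starts at 0 to 0.003 (raised); 0.014 is fully home, a hard stop, its foot on the blank; negative if pulled up (to -0.004). No spring: friction of about 3 N holds it where it is left, with slight damping (15 N s/m). This is the ejector pin, to be left raised.
- vblock: Loose small steel V-block, 30 x 45 x 24 mm high, standing on the plate towards its far (+x) edge; origin at the centre of its underside. Not to be moved.
- hammer: Loose hammer with a wooden handle, about 280 mm long, lying on the bench to the robot's right of the plate, its handle towards the robot; origin on the bench under it. Not to be moved.
- jar: Loose amber glass jar with a steel lid, 64 mm across, 85 mm high, on the bench to the robot's left of the plate; origin at the centre of its underside. Not to be moved.
- bridge_round: The fixed steel bridge that carries the round-headed pin; origin on the plate's top face (20 mm above the bench) straight under the pin, axes as the plate's. 84 mm (x) x 36 mm (y); its deck stands 42 mm above this origin, the underside of a flat pin head 64 mm at joint value 0, 50 mm fully home.
- bridge_square: The fixed steel bridge that carries the square-headed pin; origin on the plate's top face (20 mm above the bench) straight under the pin, axes as the plate's. 84 mm (x) x 36 mm (y); its deck stands 42 mm above this origin, the underside of a flat pin head 64 mm at joint value 0, 50 mm fully home.
- bridge_bar: The fixed steel bridge that carries the bar-headed pin; origin on the plate's top face (20 mm above the bench) straight under the pin, axes as the plate's. 84 mm (x) x 36 mm (y); its deck stands 42 mm above this origin, the underside of a flat pin head 64 mm at joint value 0, 50 mm fully home.
- bridge_ball: The fixed steel bridge that carries the ball-headed pin; origin on the plate's top face (20 mm above the bench) straight under the pin, axes as the plate's. 84 mm (x) x 36 mm (y); its deck stands 42 mm above this origin, the underside of a flat pin head 64 mm at joint value 0, 50 mm fully home.

How it is judged (in metres and radians):
On the way, in this order (a step that is already met when the one before it is completed fails the run):
1. the round-headed pin is pressed home (value of joint pin_round above 0.011 m), for 0.1 s.
2. the square-headed pin is pressed home (value of joint pin_square above 0.011 m), for 0.1 s.
3. the bar-headed pin is pressed home (value of joint pin_bar above 0.011 m), for 0.1 s.
At the end, for the whole second after the job is handed in: The round, square and bar-headed pins are all home (within 3 mm of their stops) and at rest, pressed in that order; the ball-headed pin is within 2 mm and V-block, hammer and jar within 10 mm of where they started (value of joint each of pin_round, pin_square, pin_bar above 0.011 m and velocity of joint each of pin_round, pin_square, pin_bar below 0.005 m/s and distance of pin_ball_top from where it was at the start of the episode below 0.002 m and distance of each of vblock, hammer, jar from where it was at the start of the episode below 0.01 m); the robot touches nothing.
It fails at once if a pin is pressed hard (more than 30 N on any pin's bridge or head) (contact force between anything else and bridge_round above 30 N or contact force between anything else and bridge_square above 30 N or contact force between anything else and bridge_bar above 30 N or contact force between anything else and bridge_ball above 30 N).
It fails at once if a pin is pulled up instead of pushed (2 mm above its raised position) (value of joint any of pin_round, pin_square, pin_bar, pin_ball below -0.002 m).
It fails at once if the ball-headed ejector pin is moved by more than 2 mm (distance of pin_ball_top from where it was at the start of the episode above 0.002 m).
It fails at once if the V-block, hammer or jar is shifted or lifted by more than 10 mm (distance of any of vblock, hammer, jar from where it was at the start of the episode above 0.01 m).
It also fails if it takes over 42 s, if anything falls off the work surface, if the arm or the gripper's body presses on something with over 40 N, if the wrist force passes 120 N, or if a joint passes its speed limit or range.

ROBOT

A 7-joint arm with a two-finger parallel gripper is mounted at the origin on the work surface. World frame = base frame: x ahead of the robot, y to its left, z up, the work surface at z = 0. Lengths are in mm, angles in rad, forces in N, time in s.
With the tool pointing down it reaches from about 400 to 900 mm from the base axis. Payload 5.6 kg.
Tool frame: the origin (TCP) lies at the very end of the fingers, on their centre line; the grasp point (between the pads) lies 19 mm behind it (r.pinch_z is the distance from the TCP to the grasp point, in mm); y points along the fingers, z is the direction in which the jaws open and shut, and the axes are right-handed (so a half turn about y gives the same grasp; the last joint's range is limited). The gripper opens to 92 mm and grips with 3 to 60 N. Pads are 20 mm wide; open, the fingers measure 128 mm over their backs; the gripper's body (75 mm by 189 mm) begins 69 mm behind the grasp point.
Start: joints at [1.193, 0.468, -0.012, 1.603, 0.006, 1.071, -0.056], TCP at [213.536, -613.931, 214.592] pointing down, gripper open.
Joint ranges: [-2.53, 2.53], [-0.31, 2.02], [-1.57, 1.55], [0.28, 2.44], [-1.29, 4.43], [0.15, 1.84], [-2.92, 2.92]. Speed limits (rad/s): [2.57, 2.57, 3.14, 3.14, 3.14, 3.14, 3.14].

INTERFACE

Orientations are given as a unit quaternion [x, y, z, w].
In Python, from plant import r gives the robot as it stands. The module is installed in compiled form; this text tells all that it offers.
- The arm moves only by the tool move_arm, never from a script. Its argument "series" is a list of rows, each an object with "grip": the opening, from 0 (shut) to 1 (fully open); "linear": the shift along the tool's x, y, z in m, a list of three; "rot": the turn, a rotation vector about the tool's x, y, z in rad, a list of three. In form: [{"grip": grip, "linear": [x, y, z], "rot": [wx, wy, wz]}, ...]. A call has 1 to 5 rows; each row shifts and turns the commanded pose from where the row before left it, along the tool's axes as they then stand; what a row does not reach is not made up. A row lasts 1/8 s, in which the tool goes at most 62.5 mm and 10.7 degrees, less where a joint would pass 70% of its speed; a pose out of reach is approached as far as the arm can. A call is refused whole if a number of a shift passes 0.0625 or a number of a turn 0.188, either way. A call with a gripper value outside its range is refused whole. The fingers move at their own pace and stop on an object; "force" is the grip in N (left out, the last holds). Time passes only in rows, so rows that do not move let the fingers close. It gives the time, the measured TCP pose, the force and the opening at its end, in the units of the state.
- r.get_state(): the state, without advancing time (a new reading comes with each control period).
- r.snapshot(name): name is "scene" or "top" or "wrist"; returns the picture (480x640x3 uint8, red, green, blue); there is no depth.
- r.get_calibration(name): a dict with "K" (3x3 intrinsics, pixels), "R" (3x3) and "t" (3): a world point X has camera coordinates R X + t; the wrist camera has in their place "mount" (4x4, takes a point from camera to tool coordinates, whose origin is the TCP and whose axes are the tool frame's). Camera axes: x right, y down, z forward; pixel columns grow to the right and rows downward; lengths in mm; the calibration is good to about 2 mm. A picture is of the moment at which its call begins: read the wrist's pose just before it. get_calibration takes no time and is no camera call.
- r.finish_job(): hands the job in, once; it reports no verdict.
The state is a dict: "clock": time; "joint_positions": joint angles; "dq": joint speeds; "joint_efforts": joint torques, N m; "tcp_pos": TCP position; "eef_rot": TCP orientation; "wrist_force": force on the tool from outside, world axes, zero at the start; "torque": the same for the moment, N m; "finger_gap": opening from 0.0 (shut) to 1.0 (fully open).
Only numpy, scipy, OpenCV 4.12 (cv2) and the standard library are available. Lean on these libraries where they do the work, as an engineer would, in place of code of your own. Each camera call takes 0.05 s, during which the arm holds its last target.

## Working session

There is one attempt and no reset: what is moved stays moved. The work goes in short steps, Python scripts to look and compute and a tool call to move; the robot and the scene stay as the last step left them, time stands still between calls to the robot, and variables do not carry over. Pictures are saved under pics/ and viewed, and the job is handed in when it is done.

Besides the shell and the picture viewer there is one more tool, called as a command line: name --argument value ..., lists and objects as JSON in quotes. move_arm: Moves the arm, as the interface text tells. Its arguments: {"type":"object","properties":{"series":{"type":"array","items":{"type":"object","properties":{"grip":{"type":"number"},"linear":{"type":"array","items":{"type":"number"}},"rot":{"type":"array","items":{"type":"number"}}}}},"force":{"type":"number"}},"required":["series"]}

```bash
mkdir -p pics
python3 - <<'E'
from plant import r
import cv2, numpy as np
s=r.get_state(); print(s)
for n in ("scene","top","wrist"):
    im=r.snapshot(n); cv2.imwrite(f"pics/{n}0.png",im[:,:,::-1]); print(n,r.get_calibration(n))
E
```

```text
{'clock': 0.0, 'joint_positions': array([ 1.19296643,  0.46836213, -0.01162397,  1.60364633,  0.00599298,
        1.07141791, -0.05632223]), 'dq': array([ 0.00035217,  0.00012479,  0.00137996, -0.00139214, -0.00067683,
       -0.00045103,  0.00074708]), 'joint_efforts': array([-9.24363894e-05, -5.20571709e+01, -1.32104050e-02, -2.43750215e+01,
       -5.69121586e-02,  1.72812754e-02,  1.56205278e-04]), 'tcp_pos': array([ 213.34349007, -613.35027201,  213.64073456]), 'eef_rot': array([-0.11794747,  0.69784397, -0.69660496,  0.11765929]), 'wrist_force': array([-0.94907544, -0.1768589 , -0.15002453]), 'torque': array([-0.00674836, -0.00064103, -0.02345566]), 'finger_gap': 1.0014120427530913}
scene {'K': array([[551.79359683,   0.        , 321.95544262],
       [  0.        , 551.79359683, 234.01901763],
       [  0.        ,   0.        ,   1.        ]]), 'R': array([[-0.53311086,  0.84598719,  0.00992413],
       [ 0.71005032,  0.45376475, -0.53844785],
       [-0.46002321, -0.28000577, -0.84260039]]), 't': array([ 300.88435845, -390.57012411, 1598.61611551])}
top {'K': array([[542.186
[... 167 characters left out ...]
0.99990039, -0.001933  ],
       [-0.99743182, -0.01381053, -0.0702783 ],
       [ 0.07024461,  0.00291059, -0.99752555]]), 't': array([  29.02532209,  583.3741592 , 1413.65569758])}
wrist {'K': array([[340.98370454,   0.        , 320.94551126],
       [  0.        , 340.98370454, 244.46551995],
       [  0.        ,   0.        ,   1.        ]]), 'mount': array([[ 6.56996882e-04,  9.62776195e-01,  2.70299033e-01,
        -7.64853036e+01],
       [-2.17970630e-04, -2.70298947e-01,  9.62776418e-01,
        -1.71431407e+02],
       [ 9.99999760e-01, -6.91458355e-04,  3.22713681e-05,
        -1.95200248e-01],
       [ 0.00000000e+00,  0.00000000e+00,  0.00000000e+00,
         1.00000000e+00]])}
```

View pics/scene0.png

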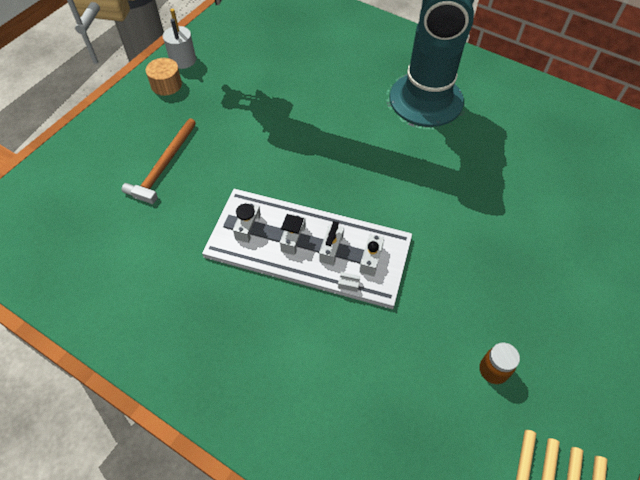

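View pics/top0.png

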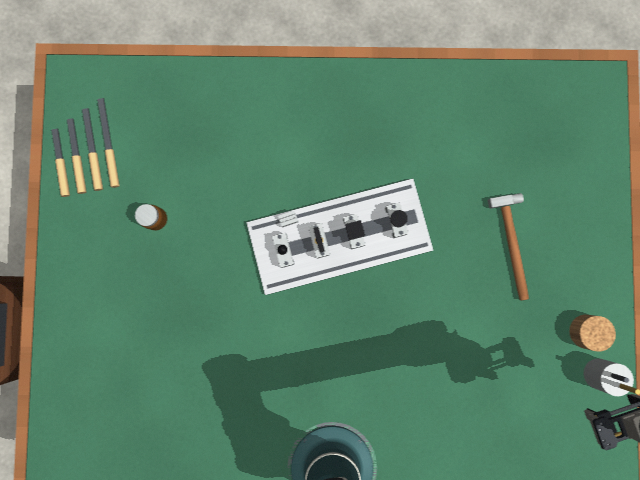

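View pics/wrist0.png

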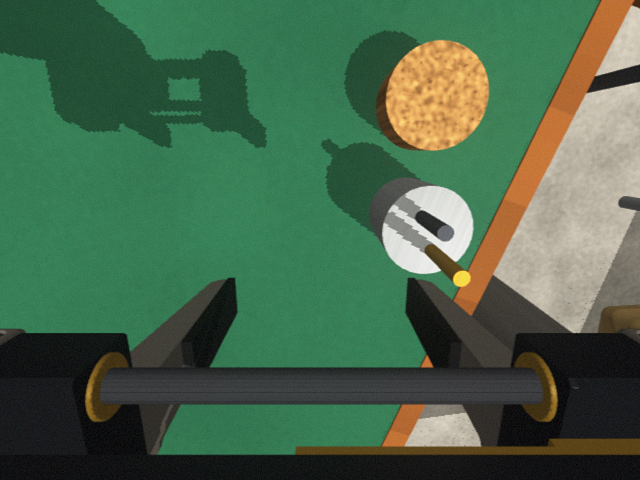

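The top view shows a plate at about (340,237). Its pins from right to left are round (399,218), square (354,231), bar (320,240) and ball (282,250). The scene view gives the same order, with the hammer on the right and the jar on the left, both well clear. Next I'll measure the heads in both views.

```bash
cat > h.py <<'E'
import numpy as np, cv2
from plant import r
from scipy.spatial.transform import Rotation as Ro
def ray(n,u,v,s=None):
    c=r.get_calibration(n); d=np.linalg.inv(c["K"])@[u,v,1.]
    if n=="wrist":
        T=np.array(c["mount"]); Rw=Ro.from_quat(s["eef_rot"]).as_matrix()
        return s["tcp_pos"]+Rw@T[:3,3], Rw@T[:3,:3]@d
    R=c["R"]; return -R.T@c["t"], R.T@d
def onz(n,u,v,z,s=None):
    o,d=ray(n,u,v,s); return o+d*(z-o[2])/d[2]
E
python3 - <<'E'
from h import *
for n,roi in (("top",(250,190,430,270)),("scene",(215,190,410,300))):
    im=cv2.imread(f"pics/{n}0.png"); x0,y0,x1,y1=roi
    m=(im.max(2)<38).astype(np.uint8); k=np.zeros_like(m); k[y0:y1,x0:x1]=m[y0:y1,x0:x1]
    N,L,st,ce=cv2.connectedComponentsWithStats(k)
    for i in range(1,N):
        if st[i,4]>15: print(n,st[i],ce[i].round(1),onz(n,*ce[i],90).round(1))
    c=im[y0:y1,x0:x1]; cv2.imwrite(f"pics/{n}crop.png",cv2.resize(c,None,fx=4,fy=4,interpolation=cv2.INTER_NEAREST))
im=cv2.imread("pics/top0.png")
m=((im.min(2)>150)).astype(np.uint8); m[:, :240]=0; m[:,440:]=0;m[:170]=0;m[300:]=0
cs,_=cv2.findContours(m,0,1); c=max(cs,key=cv2.contourArea)
b=cv2.boxPoints(cv2.minAreaRect(c)); print(b)
P=np.array([onz("top",*p,20) for p in b]); print(P.round(1))
s=r.get_state(); print(Ro.from_quat(s["eef_rot"]).as_matrix().round(3))
E
```

```text
top [278 245   9   9  55] [281.7 249.2] [562.3 133.2  90. ]
scene [237 204  17  16  55] [246.4 212.6] [ 647.5 -154.    90. ]
scene [281 215  22  18 211] [292.5 223.5] [615.4 -48.   90. ]
scene [326 222  12  24 131] [332.  233.5] [589.9  41.6  90. ]
scene [368 242  10  10  76] [372.9 246.6] [570.6 136.2  90. ]
[[245.3964  222.10622]
 [414.0337  177.728  ]
 [433.10104 250.18398]
 [264.46375 294.5622 ]]
[[ 637.1  236.1   20. ]
 [ 762.3 -211.1   20. ]
 [ 569.4 -261.8   20. ]
 [ 446.3  181.4   20. ]]
[[-0.944 -0.001  0.329]
 [-0.329  0.001 -0.944]
 [ 0.    -1.    -0.001]]
```

View pics/topcrop.png

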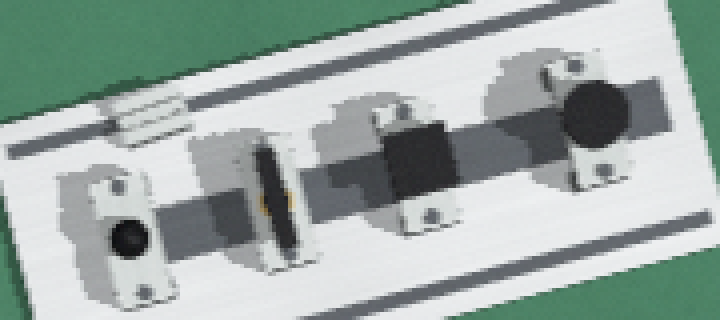

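Run:
```python
from h import *
im=cv2.imread("pics/top0.png"); 
yd=np.array([-.269,.963]); xd=np.array([.963,.269])
g=im.max(2)
for t in (45,55,65):
    m=(g<t).astype(np.uint8); k=np.zeros_like(m); k[190:270,250:430]=m[190:270,250:430]
    N,L,st,ce=cv2.connectedComponentsWithStats(k)
    for i in range(1,N):
        if st[i,4]>15:
            p=onz("top",*ce[i],90); print(t,st[i],ce[i].round(1),p.round(1), (yd@p[:2]).round(1),(xd@p[:2]).round(1))
s=cv2.imread("pics/scene0.png").max(2)
for t in (38,50,60):
    m=(s<t).astype(np.uint8); k=np.zeros_like(m); k[190:300,215:410]=m[190:300,215:410]
    N,L,st,ce=cv2.connectedComponentsWithStats(k)
    for i in range(1,N):
        if st[i,4]>15:
            p=onz("scene",*ce[i],88); print(t,st[i],ce[i].round(1),p.round(1), (yd@p[:2]).round(1),(xd@p[:2]).round(1))
```

```text
45 [278 245   9   9  59] [281.7 249.2] [562.4 133.2  90. ] -23.0 577.4
55 [390 210  17  17 210] [398.3 218.2] [ 644.6 -159.6   90. ] -327.1 577.9
55 [346 221  19  19 250] [354.4 229.8] [613.7 -49.1  90. ] -212.3 577.8
55 [314 227  10  25 105] [318.5 239.3] [588.5  41.   90. ] -118.8 577.7
55 [278 245   9   9  67] [282.  249.1] [562.6 132.5  90. ] -23.7 577.4
65 [389 210  18  17 218] [398.2 218.2] [ 644.6 -159.4   90. ] -326.9 577.9
65 [345 221  20  20 269] [354.2 229.9] [613.4 -48.6  90. ] -211.8 577.7
65 [314 227  10  25 108] [318.4 239. ] [589.2  41.2  90. ] -118.8 578.5
65 [278 245   9   9  69] [281.9 249.1] [562.6 132.8  90. ] -23.5 577.5
38 [237 204  17  16  55] [246.4 212.6] [ 646.5 -155.    88. ] -323.2 580.8
38 [281 215  22  18 211] [292.5 223.5] [614.3 -48.8  88. ] -212.2 578.5
38 [326 222  12  24 131] [332.  233.5] [588.8  41.   88. ] -118.9 578.1
38 [368 242  10  10  76] [372.9 246.6] [569.4 135.7  88. ] -22.5 584.9
50 [237 204  17  16 219] [245.  211.6] [ 645.8 -159.4   88. ] -327.2 579.0
50 [281 214  22  20 279] [292.  223.5] [614.9 -49.7  88. ] -213.3 578.8
50 [326 221  12  25 140] [331.9 233.2] [588.4  40.6  88. ] -119.2 577.6
50 [368 242  10  10  82] [372.7 246.4] [569.1 135.2  88. ] -22.9 584.4
60 [236 204  18  16 230] [244.9 211.6] [ 645.9 -159.6   88. ] -327.4 579.1
60 [281 214  22  20 287] [292.1 223.6] [614.9 -49.5  88. ] -213.1 578.9
60 [326 221  13  25 144] [332.  233.2] [588.2  40.7  88. ] -119.0 577.4
60 [250 222  17  16 115] [258.1 229.7] [ 669.9 -104.8   88. ] -281.2 616.9
60 [296 234  19  16 140] [305.  242.5] [641.6   2.9  88. ] -169.8 618.6
60 [368 242  10  10  84] [372.7 246.4] [569.2 135.1  88. ] -23.0 584.5
60 [336 247  14  12  69] [341.9 253.2] [621.   86.6  88. ] -83.6 621.3
```

View pics/scenecrop.png

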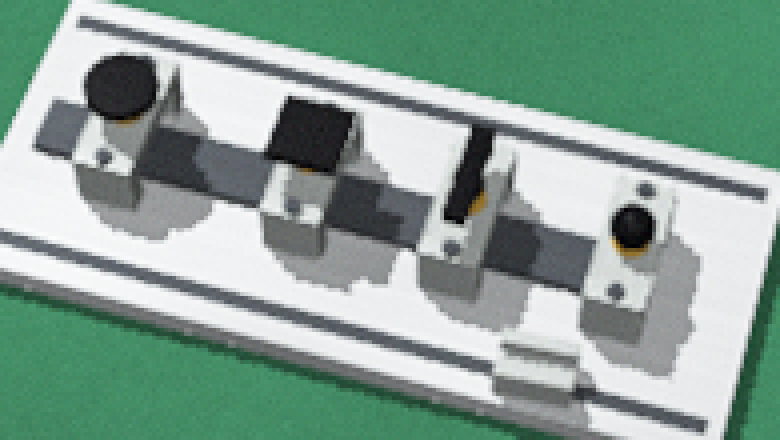

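Both views agree within 1–2 mm: round (645,-159.5), square (614,-49), bar (588.5,41). Next I'll shut the fingers, lift and travel over.

move_arm --series '[{"grip": 0, "linear": [0, -0.03, 0], "rot": [0, 0, 0]}, {"grip": 0, "linear": [0, -0.05, 0], "rot": [0, 0, 0]}, {"grip": 0, "linear": [-0.05, 0, -0.025], "rot": [0, 0, 0]}, {"grip": 0, "linear": [-0.05, 0, -0.025], "rot": [0, 0, 0]}, {"grip": 0, "linear": [-0.05, 0, -0.025], "rot": [0, 0, 0]}]' --force 20

```text
clock: 0.78
tcp_pos: [331.5, -492.4, 294.5]
eef_rot: [-0.118, 0.697, -0.697, 0.118]
wrist_force: [1.0, -0.7, 0.0]
finger_gap: 0.48
```

move_arm --series '[{"grip": 0, "linear": [-0.05, 0, -0.025], "rot": [0, 0, 0]}, {"grip": 0, "linear": [-0.05, 0, -0.025], "rot": [0, 0, 0]}, {"grip": 0, "linear": [-0.05, 0, -0.025], "rot": [0, 0, 0]}, {"grip": 0, "linear": [-0.05, 0, -0.025], "rot": [0, 0, 0]}, {"grip": 0, "linear": [-0.05, 0, -0.025], "rot": [0, 0, 0]}]'

```text
clock: 1.4
tcp_pos: [526.5, -292.2, 294.4]
eef_rot: [0.118, -0.697, 0.697, -0.118]
wrist_force: [-0.4, -0.1, -0.7]
finger_gap: 0.007
```

move_arm --series '[{"grip": 0, "linear": [-0.05, 0, -0.025], "rot": [0, 0, 0]}, {"grip": 0, "linear": [-0.05, 0, -0.025], "rot": [0, 0, 0]}, {"grip": 0, "linear": [-0.04, 0, -0.025], "rot": [0, 0, 0]}, {"grip": 0, "linear": [0, 0, 0], "rot": [0, 0, 0]}, {"grip": 0, "linear": [0, 0, 0], "rot": [0, 0, 0]}]'

```text
clock: 2.02
tcp_pos: [632.6, -177.7, 294.0]
eef_rot: [0.118, -0.697, 0.697, -0.117]
wrist_force: [0.2, -0.7, -0.1]
finger_gap: 0.003
```

```bash
cat > st.py <<'E'
from h import *
import sys
s=r.get_state(); R=Ro.from_quat(s["eef_rot"]).as_matrix()
print(s["clock"],s["tcp_pos"].round(1),s["wrist_force"].round(1),s["finger_gap"]); print(R.round(3))
T={"round":(645,-159.5),"square":(614,-49),"bar":(588.5,41)}[sys.argv[1]]
z=float(sys.argv[2])
print("tool shift mm",(R.T@(np.array([*T,z])-s["tcp_pos"])).round(1))
if len(sys.argv)>3:
    im=r.snapshot("wrist"); cv2.imwrite(f"pics/{sys.argv[3]}.png",im[:,:,::-1])
E
python3 st.py round 130 w1
```

```text
2.025 [ 632.6 -177.7  294. ] [ 0.2 -0.7 -0.1] 0.0027636809366775148
[[-0.945 -0.001  0.328]
 [-0.328 -0.001 -0.945]
 [ 0.001 -1.     0.   ]]
tool shift mm [-17.9 164.  -13.1]
```

move_arm --series '[{"grip": 0, "linear": [-0.018, 0.04, -0.013], "rot": [0, 0, 0]}, {"grip": 0, "linear": [0, 0.05, 0], "rot": [0, 0, 0]}, {"grip": 0, "linear": [0, 0.045, 0], "rot": [0, 0, 0]}, {"grip": 0, "linear": [0, 0.025, 0], "rot": [0, 0, 0]}, {"grip": 0, "linear": [0, 0, 0], "rot": [0, 0, 0]}]'

```text
clock: 2.7
tcp_pos: [643.7, -160.5, 132.5]
eef_rot: [-0.118, 0.698, -0.697, 0.115]
wrist_force: [0.9, 0.4, -0.4]
finger_gap: 0.002
```

```bash
python3 st.py round 95 w2
```

```text
2.7 [ 643.7 -160.5  132.5] [ 0.9  0.4 -0.4] 0.002190838595168264
[[-0.945 -0.005  0.326]
 [-0.326  0.    -0.945]
 [ 0.004 -1.    -0.002]]
tool shift mm [-1.7 37.5 -0.4]
```

View pics/w2.png

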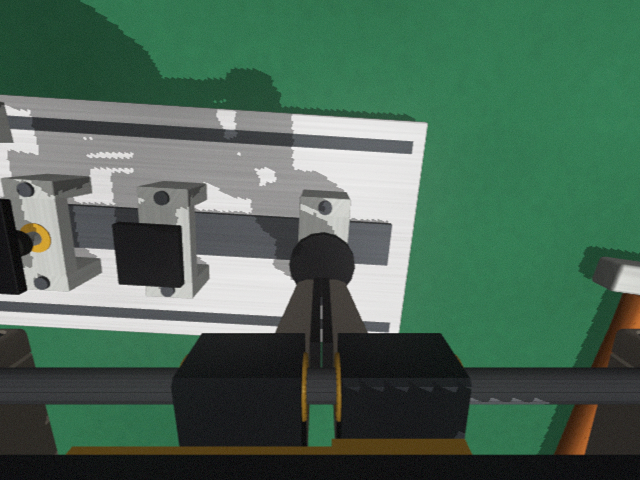

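Run:
```python
from h import *
s=r.get_state()
im=cv2.imread("pics/w2.png"); g=im.max(2)
for (x0,y0,x1,y1) in ((285,225,360,290),(105,215,190,295)):
    m=(g<45).astype(np.uint8);k=m*0;k[y0:y1,x0:x1]=m[y0:y1,x0:x1]
    N,L,st,ce=cv2.connectedComponentsWithStats(k)
    for i in range(1,N):
        if st[i,4]>200: print(st[i],ce[i].round(1),onz("wrist",*ce[i],91,s).round(1))
print(onz("wrist",322,262,91,s))
```

```text
[ 290  233   64   57 2421] [319.  260.4] [ 649.5 -157.2   91. ]
[ 112  221   72   67 4090] [148.5 253.7] [617.3 -49.4  91. ]
[ 649.09407427 -159.50264963   91.        ]
```

The wrist picture shows the round head at (322,261), under the fingertips. Cast onto z=91 that gives (649,-159), which is consistent. Descending.

move_arm --series '[{"grip": 0, "linear": [-0.002, 0.015, 0], "rot": [0, 0, 0]}, {"grip": 0, "linear": [0, 0.013, 0], "rot": [0, 0, 0]}, {"grip": 0, "linear": [0, 0.006, 0], "rot": [0, 0, 0]}, {"grip": 0, "linear": [0, 0, 0], "rot": [0, 0, 0]}, {"grip": 0, "linear": [0, 0, 0], "rot": [0, 0, 0]}]'

```text
clock: 3.38
tcp_pos: [648.2, -157.9, 100.9]
eef_rot: [0.118, -0.697, 0.697, -0.118]
wrist_force: [-0.9, 0.0, -0.1]
finger_gap: 0.003
```

move_arm --series '[{"grip": 0, "linear": [0, 0.003, 0], "rot": [0, 0, 0]}, {"grip": 0, "linear": [0, 0.003, 0], "rot": [0, 0, 0]}, {"grip": 0, "linear": [0, 0.003, 0], "rot": [0, 0, 0]}, {"grip": 0, "linear": [0, 0, 0], "rot": [0, 0, 0]}]'

```text
clock: 3.88
tcp_pos: [647.6, -157.9, 91.1]
eef_rot: [-0.118, 0.697, -0.697, 0.118]
wrist_force: [0.2, -0.7, 0.4]
finger_gap: 0.004
```

move_arm --series '[{"grip": 0, "linear": [0, 0.002, 0], "rot": [0, 0, 0]}, {"grip": 0, "linear": [0, 0.002, 0], "rot": [0, 0, 0]}, {"grip": 0, "linear": [0, 0.002, 0], "rot": [0, 0, 0]}, {"grip": 0, "linear": [0, 0, 0], "rot": [0, 0, 0]}]'

```text
clock: 4.38
tcp_pos: [648.0, -158.0, 85.6]
eef_rot: [0.118, -0.697, 0.697, -0.118]
wrist_force: [-0.6, -0.6, 2.2]
finger_gap: 0.008
```

move_arm --series '[{"grip": 0, "linear": [0, 0.002, 0], "rot": [0, 0, 0]}, {"grip": 0, "linear": [0, 0.002, 0], "rot": [0, 0, 0]}, {"grip": 0, "linear": [0, 0, 0], "rot": [0, 0, 0]}]'

```text
clock: 4.75
tcp_pos: [648.0, -158.0, 81.4]
eef_rot: [0.118, -0.697, 0.697, -0.118]
wrist_force: [0.2, -0.2, 1.8]
finger_gap: 0.001
```

move_arm --series '[{"grip": 0, "linear": [0, 0.002, 0], "rot": [0, 0, 0]}, {"grip": 0, "linear": [0, 0.002, 0], "rot": [0, 0, 0]}, {"grip": 0, "linear": [0, 0, 0], "rot": [0, 0, 0]}]'

```text
clock: 5.12
tcp_pos: [648.0, -158.0, 77.6]
eef_rot: [0.118, -0.697, 0.697, -0.118]
wrist_force: [0.9, -0.2, 3.3]
finger_gap: 0.004
```

move_arm --series '[{"grip": 0, "linear": [0, 0.0015, 0], "rot": [0, 0, 0]}, {"grip": 0, "linear": [0, 0, 0], "rot": [0, 0, 0]}]'

```text
clock: 5.38
tcp_pos: [648.1, -158.0, 76.7]
eef_rot: [0.118, -0.697, 0.697, -0.118]
wrist_force: [-1.8, 0.0, 6.7]
finger_gap: 0.009
```

move_arm --series '[{"grip": 0, "linear": [0, 0.001, 0], "rot": [0, 0, 0]}, {"grip": 0, "linear": [0, 0, 0], "rot": [0, 0, 0]}, {"grip": 0, "linear": [0, 0, 0], "rot": [0, 0, 0]}]'

```text
clock: 5.75
tcp_pos: [648.2, -158.0, 76.2]
eef_rot: [0.118, -0.697, 0.697, -0.118]
wrist_force: [-1.7, 0.8, 8.1]
finger_gap: 0.006
```

The force rises about 4 N per mm past z=78, so the round pin is home. Retracting, then on to the square pin.

move_arm --series '[{"grip": 0, "linear": [0, -0.005, 0], "rot": [0, 0, 0]}, {"grip": 0, "linear": [0, -0.02, 0], "rot": [0, 0, 0]}, {"grip": 0, "linear": [0, -0.03, 0], "rot": [0, 0, 0]}, {"grip": 0, "linear": [0, 0, 0], "rot": [0, 0, 0]}]'

```text
clock: 6.25
tcp_pos: [649.6, -158.3, 133.3]
eef_rot: [0.116, -0.697, 0.698, -0.119]
wrist_force: [0.0, -0.6, 0.1]
finger_gap: 0.005
```

```bash
python3 st.py square 130 w3
```

```text
6.25 [ 649.6 -158.3  133.3] [ 0.  -0.6  0.1] 0.005461600682459913
[[-0.945  0.005  0.328]
 [-0.328 -0.001 -0.945]
 [-0.004 -1.     0.003]]
tool shift mm [  -2.2    3.  -114.9]
```

View pics/w3.png

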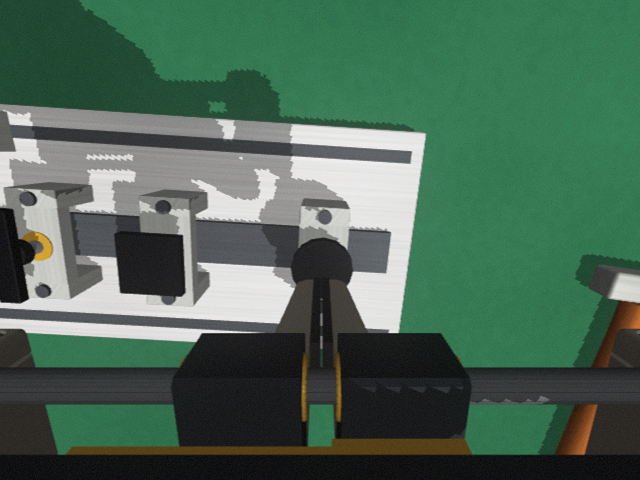

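The round head at (322,262) now looks smaller and sits lower, close to its bridge. The square head is at (150,263). Moving over it.

move_arm --series '[{"grip": 0, "linear": [-0.002, 0, -0.04], "rot": [0, 0, 0]}, {"grip": 0, "linear": [0, 0, -0.045], "rot": [0, 0, 0]}, {"grip": 0, "linear": [0, 0, -0.03], "rot": [0, 0, 0]}, {"grip": 0, "linear": [0, 0, 0], "rot": [0, 0, 0]}, {"grip": 0, "linear": [0, 0, 0], "rot": [0, 0, 0]}]'

```text
clock: 6.92
tcp_pos: [611.9, -50.0, 129.5]
eef_rot: [0.118, -0.697, 0.698, -0.117]
wrist_force: [-0.2, 0.4, 0.9]
finger_gap: 0.003
```

```bash
python3 st.py square 95 w4
```

```text
6.925 [611.9 -50.  129.5] [-0.2  0.4  0.9] 0.003214722841717366
[[-0.945 -0.001  0.328]
 [-0.328 -0.001 -0.945]
 [ 0.001 -1.     0.001]]
tool shift mm [-2.4 34.5 -0.3]
```

View pics/w4.png

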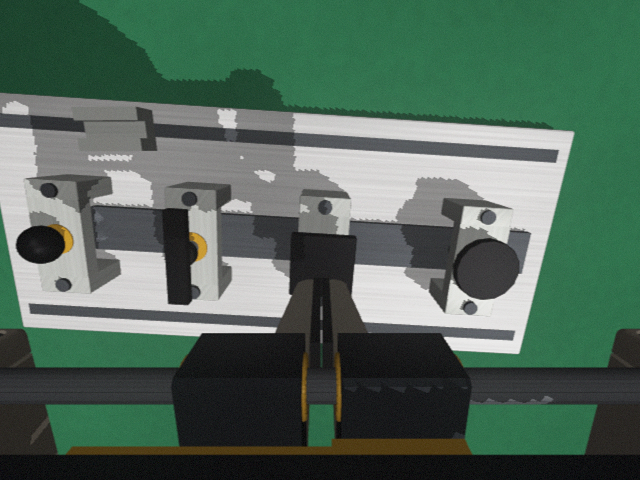

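The square head at about (323,264) is under the fingertips, and the round head on the right is clearly down on its bridge. Descending.

move_arm --series '[{"grip": 0, "linear": [-0.002, 0.015, 0], "rot": [0, 0, 0]}, {"grip": 0, "linear": [0, 0.012, 0], "rot": [0, 0, 0]}, {"grip": 0, "linear": [0, 0.006, 0], "rot": [0, 0, 0]}, {"grip": 0, "linear": [0, 0, 0], "rot": [0, 0, 0]}, {"grip": 0, "linear": [0, 0, 0], "rot": [0, 0, 0]}]'

```text
clock: 7.6
tcp_pos: [614.1, -48.0, 97.3]
eef_rot: [0.118, -0.697, 0.697, -0.118]
wrist_force: [0.5, -0.2, 0.8]
finger_gap: 0.008
```

move_arm --series '[{"grip": 0, "linear": [0, 0.002, 0], "rot": [0, 0, 0]}, {"grip": 0, "linear": [0, 0.002, 0], "rot": [0, 0, 0]}, {"grip": 0, "linear": [0, 0.002, 0], "rot": [0, 0, 0]}, {"grip": 0, "linear": [0, 0.002, 0], "rot": [0, 0, 0]}, {"grip": 0, "linear": [0, 0, 0], "rot": [0, 0, 0]}]'

```text
clock: 8.22
tcp_pos: [613.9, -48.0, 89.1]
eef_rot: [0.118, -0.697, 0.697, -0.118]
wrist_force: [0.8, 1.0, 1.1]
finger_gap: 0.004
```

move_arm --series '[{"grip": 0, "linear": [0, 0.002, 0], "rot": [0, 0, 0]}, {"grip": 0, "linear": [0, 0.002, 0], "rot": [0, 0, 0]}, {"grip": 0, "linear": [0, 0.002, 0], "rot": [0, 0, 0]}, {"grip": 0, "linear": [0, 0, 0], "rot": [0, 0, 0]}]'

```text
clock: 8.72
tcp_pos: [613.9, -48.0, 82.9]
eef_rot: [-0.118, 0.697, -0.697, 0.118]
wrist_force: [-0.7, -0.9, 1.3]
finger_gap: 0.005
```

move_arm --series '[{"grip": 0, "linear": [0, 0.002, 0], "rot": [0, 0, 0]}, {"grip": 0, "linear": [0, 0.002, 0], "rot": [0, 0, 0]}, {"grip": 0, "linear": [0, 0.001, 0], "rot": [0, 0, 0]}, {"grip": 0, "linear": [0, 0, 0], "rot": [0, 0, 0]}]'

```text
clock: 9.22
tcp_pos: [613.9, -48.0, 77.9]
eef_rot: [0.118, -0.697, 0.697, -0.118]
wrist_force: [-0.3, 1.2, 1.0]
finger_gap: 0.007
```

move_arm --series '[{"grip": 0, "linear": [0, 0.0015, 0], "rot": [0, 0, 0]}, {"grip": 0, "linear": [0, 0, 0], "rot": [0, 0, 0]}, {"grip": 0, "linear": [0, 0, 0], "rot": [0, 0, 0]}]'

```text
clock: 9.6
tcp_pos: [613.9, -48.0, 77.0]
eef_rot: [0.118, -0.697, 0.697, -0.118]
wrist_force: [-1.4, 0.0, 5.1]
finger_gap: 0.003
```

move_arm --series '[{"grip": 0, "linear": [0, 0.001, 0], "rot": [0, 0, 0]}, {"grip": 0, "linear": [0, 0, 0], "rot": [0, 0, 0]}, {"grip": 0, "linear": [0, 0, 0], "rot": [0, 0, 0]}]'

```text
clock: 9.98
tcp_pos: [614.0, -48.0, 76.4]
eef_rot: [0.118, -0.697, 0.697, -0.118]
wrist_force: [-2.3, -0.7, 8.6]
finger_gap: 0.008
```

move_arm --series '[{"grip": 0, "linear": [0, -0.005, 0], "rot": [0, 0, 0]}, {"grip": 0, "linear": [0, -0.02, 0], "rot": [0, 0, 0]}, {"grip": 0, "linear": [0, -0.03, 0], "rot": [0, 0, 0]}, {"grip": 0, "linear": [0, 0, 0], "rot": [0, 0, 0]}, {"grip": 0, "linear": [0, 0, 0], "rot": [0, 0, 0]}]'

```text
clock: 10.6
tcp_pos: [613.5, -48.1, 130.5]
eef_rot: [0.118, -0.697, 0.697, -0.118]
wrist_force: [-0.1, -0.6, -0.8]
finger_gap: 0.005
```

```bash
python3 st.py bar 130 w5
```

```text
10.6 [613.5 -48.1 130.5] [-0.1 -0.6 -0.8] 0.004738660825068201
[[-0.945 -0.     0.328]
 [-0.328 -0.    -0.945]
 [ 0.    -1.     0.   ]]
tool shift mm [ -5.6   0.5 -92.4]
```

View pics/w5.png

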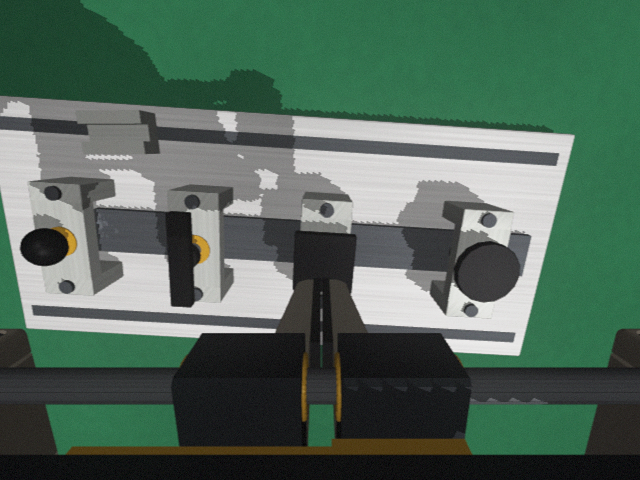

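The square head at (325,262) is down. The bar at (181,259) and the ball are still raised. Moving on to the bar.

move_arm --series '[{"grip": 0, "linear": [-0.003, 0, -0.04], "rot": [0, 0, 0]}, {"grip": 0, "linear": [-0.003, 0, -0.035], "rot": [0, 0, 0]}, {"grip": 0, "linear": [0, 0, -0.017], "rot": [0, 0, 0]}, {"grip": 0, "linear": [0, 0, 0], "rot": [0, 0, 0]}, {"grip": 0, "linear": [0, 0, 0], "rot": [0, 0, 0]}]'

```text
clock: 11.28
tcp_pos: [589.6, 39.0, 130.3]
eef_rot: [0.117, -0.697, 0.698, -0.117]
wrist_force: [0.2, -0.4, 0.3]
finger_gap: -0.001
```

```bash
python3 st.py bar 97 w6
```

```text
11.275 [589.6  39.  130.3] [ 0.2 -0.4  0.3] -0.0011257377914367158
[[-0.945 -0.     0.327]
 [-0.327 -0.001 -0.945]
 [ 0.001 -1.     0.001]]
tool shift mm [ 0.4 33.3 -2.3]
```

View pics/w6.png

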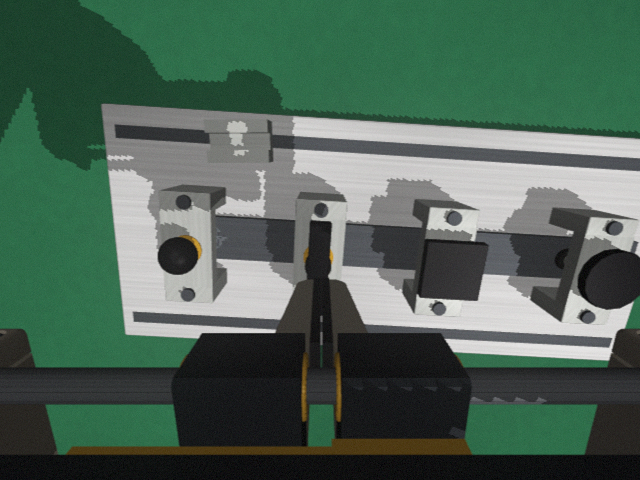

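The bar head at (320,255) lines up with the finger centre line. Descending.

move_arm --series '[{"grip": 0, "linear": [0, 0.015, -0.001], "rot": [0, 0, 0]}, {"grip": 0, "linear": [0, 0.012, 0], "rot": [0, 0, 0]}, {"grip": 0, "linear": [0, 0.006, 0], "rot": [0, 0, 0]}, {"grip": 0, "linear": [0, 0, 0], "rot": [0, 0, 0]}, {"grip": 0, "linear": [0, 0, 0], "rot": [0, 0, 0]}]'

```text
clock: 11.95
tcp_pos: [589.2, 41.9, 97.7]
eef_rot: [0.118, -0.697, 0.697, -0.118]
wrist_force: [-0.8, 1.1, -0.4]
finger_gap: 0.005
```

move_arm --series '[{"grip": 0, "linear": [0, 0.002, 0], "rot": [0, 0, 0]}, {"grip": 0, "linear": [0, 0.002, 0], "rot": [0, 0, 0]}, {"grip": 0, "linear": [0, 0.002, 0], "rot": [0, 0, 0]}, {"grip": 0, "linear": [0, 0.002, 0], "rot": [0, 0, 0]}, {"grip": 0, "linear": [0, 0, 0], "rot": [0, 0, 0]}]'

```text
clock: 12.58
tcp_pos: [589.1, 41.8, 89.6]
eef_rot: [0.118, -0.697, 0.697, -0.118]
wrist_force: [-0.2, -0.0, 0.8]
finger_gap: 0.006
```

move_arm --series '[{"grip": 0, "linear": [0, 0.002, 0], "rot": [0, 0, 0]}, {"grip": 0, "linear": [0, 0.002, 0], "rot": [0, 0, 0]}, {"grip": 0, "linear": [0, 0.002, 0], "rot": [0, 0, 0]}, {"grip": 0, "linear": [0, 0, 0], "rot": [0, 0, 0]}]'

```text
clock: 13.08
tcp_pos: [589.0, 41.8, 83.4]
eef_rot: [0.118, -0.697, 0.697, -0.118]
wrist_force: [-0.5, -0.4, 0.4]
finger_gap: 0.004
```

move_arm --series '[{"grip": 0, "linear": [0, 0.002, 0], "rot": [0, 0, 0]}, {"grip": 0, "linear": [0, 0.002, 0], "rot": [0, 0, 0]}, {"grip": 0, "linear": [0, 0.001, 0], "rot": [0, 0, 0]}, {"grip": 0, "linear": [0, 0, 0], "rot": [0, 0, 0]}]'

```text
clock: 13.58
tcp_pos: [589.0, 41.8, 78.5]
eef_rot: [0.118, -0.697, 0.697, -0.118]
wrist_force: [0.2, 0.3, 2.4]
finger_gap: 0.003
```

move_arm --series '[{"grip": 0, "linear": [0, 0.0015, 0], "rot": [0, 0, 0]}, {"grip": 0, "linear": [0, 0, 0], "rot": [0, 0, 0]}, {"grip": 0, "linear": [0, 0, 0], "rot": [0, 0, 0]}]'

```text
clock: 13.95
tcp_pos: [589.1, 41.8, 77.3]
eef_rot: [0.118, -0.697, 0.697, -0.118]
wrist_force: [-1.5, 0.4, 4.3]
finger_gap: 0.007
```

move_arm --series '[{"grip": 0, "linear": [0, 0.001, 0], "rot": [0, 0, 0]}, {"grip": 0, "linear": [0, 0, 0], "rot": [0, 0, 0]}, {"grip": 0, "linear": [0, 0, 0], "rot": [0, 0, 0]}]'

```text
clock: 14.32
tcp_pos: [589.1, 41.8, 76.6]
eef_rot: [0.118, -0.697, 0.697, -0.118]
wrist_force: [-1.5, 0.5, 6.7]
finger_gap: 0.005
```

The bar pin is on its stop: the force is climbing at the cushion's rate. Retracting and checking.

move_arm --series '[{"grip": 0, "linear": [0, -0.005, 0], "rot": [0, 0, 0]}, {"grip": 0, "linear": [0, -0.02, 0], "rot": [0, 0, 0]}, {"grip": 0, "linear": [0, -0.04, 0], "rot": [0, 0, 0]}, {"grip": 0, "linear": [0.02, -0.05, 0], "rot": [0, 0, 0]}, {"grip": 0, "linear": [0.03, -0.05, 0], "rot": [0, 0, 0]}]'

```text
clock: 14.95
tcp_pos: [541.3, 25.6, 243.2]
eef_rot: [-0.118, 0.697, -0.697, 0.118]
wrist_force: [0.3, -0.8, 0.3]
finger_gap: 0.006
```

move_arm --series '[{"grip": 0, "linear": [0.05, -0.02, 0], "rot": [0, 0, 0]}, {"grip": 0, "linear": [0.05, 0, 0], "rot": [0, 0, 0]}, {"grip": 0, "linear": [0, 0, 0], "rot": [0, 0, 0]}, {"grip": 0, "linear": [0, 0, 0], "rot": [0, 0, 0]}]'

```text
clock: 15.45
tcp_pos: [448.1, -7.2, 262.0]
eef_rot: [0.117, -0.697, 0.697, -0.119]
wrist_force: [-0.5, -0.4, -0.4]
finger_gap: 0.005
```

```bash
python3 st.py bar 97 w7
python3 - <<'E'
from h import *
im=r.snapshot("scene")[:,:,::-1]; cv2.imwrite("pics/s7.png",im)
a=cv2.imread("pics/scenecrop.png"); b=cv2.resize(im[190:300,215:410],None,fx=4,fy=4,interpolation=0)
cv2.imwrite("pics/s7crop.png",b)
E
```

```text
15.45 [448.1  -7.2 262. ] [-0.5 -0.4 -0.4] 0.005062303095561981
[[-0.944  0.002  0.329]
 [-0.329 -0.    -0.944]
 [-0.002 -1.     0.001]]
tool shift mm [-148.1  165.3    0.5]
```

View pics/w7.png

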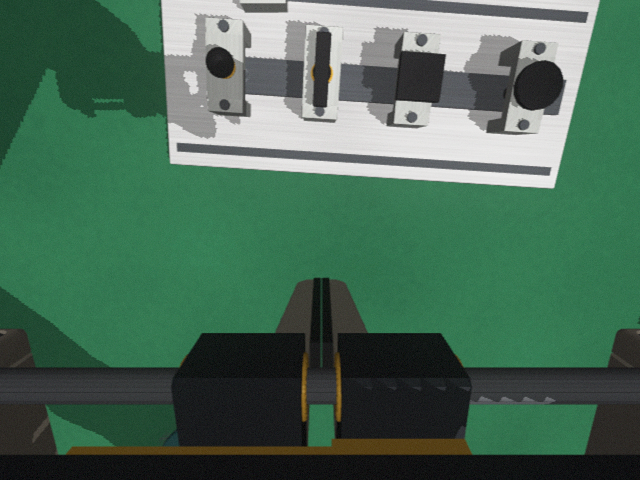

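View pics/s7crop.png

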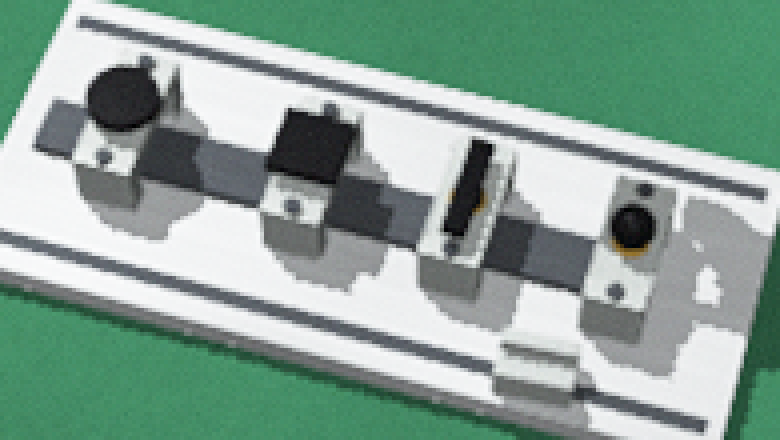

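View pics/s7.png

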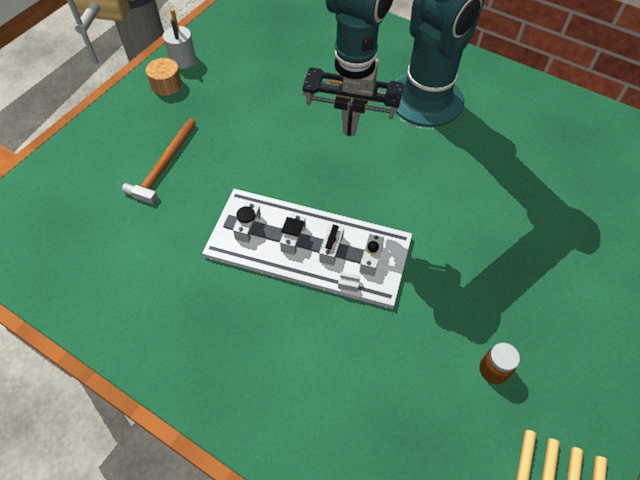

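Run:
```python
from h import *
P={}
for f in ("scene0","s7"):
    s=cv2.imread(f"pics/{f}.png").max(2); m=(s<50).astype(np.uint8); k=m*0; k[190:300,215:410]=m[190:300,215:410]
    N,L,st,ce=cv2.connectedComponentsWithStats(k)
    for i in range(1,N):
        if st[i,4]>60: print(f,st[i],ce[i].round(2))
c=r.get_calibration("scene")
def pr(X): q=c["K"]@(c["R"]@X+c["t"]); return q[:2]/q[2]
for T in ((645,-159.5),(614,-49),(588.5,41)): print([pr(np.array([*T,z])).round(2) for z in (88,74)])
s=r.get_state(); print(s["wrist_force"].round(1), abs(s["dq"]).max())
```

```text
scene0 [237 204  17  16 219] [245.04 211.58]
scene0 [281 214  22  20 279] [292.02 223.53]
scene0 [326 221  12  25 140] [331.91 233.25]
scene0 [368 242  10  10  82] [372.74 246.41]
s7 [237 207  18  16 215] [245.77 214.33]
s7 [281 218  23  19 285] [292.47 226.59]
s7 [326 225  12  24 130] [331.6  236.75]
s7 [368 241  11  11  89] [372.71 246.31]
[array([245.18, 211.32]), array([245.83, 214.77])]
[array([292.5 , 223.38]), array([292.72, 226.76])]
[array([332.04, 233.36]), array([331.89, 236.68])]
[ 0.4 -0.3 -0.4] 0.010954472226390557
```

```bash
python3 -c "
from plant import r
print(r.finish_job())"
```

```text
the job is handed in; nothing more can be done
None
```

I pressed the round, square and bar-headed pins home in that order with the shut fingertips, then moved the arm clear and handed the job in at about 15.6 s of the 42 s allowed. No verdict is reported back.

- **Pressing force:** I pressed each pin until the force climbed at roughly the cushion's 4 N per mm just below z = 78 mm. The highest vertical force I read was 8.6 N, well under the 30 N limit. The readings come only at the end of each move, so I have no trace between them.
- **Pins after pressing:** In the scene camera the heads dropped 2.8 px (round), 3.1 px (square) and 3.5 px (bar). A full 14 mm of travel would show as about 3.3–3.5 px, and the pins could start up to 3 mm down. The round pin's smaller drop is about 11 mm, so I take it as home from that starting allowance and the force rise, not from the image alone.
- **Everything else:** The ball-headed pin moved 0.1 px or less, so it is unchanged. By eye, the V-block, hammer and jar are where they started; I did not measure them.
- **Finish:** The fingertips ended at about (448, -7, 262) mm, with the wrist force at noise level (under 0.5 N).
- **Disagreement:** The first wrist view put the round head's centre about 4 mm further out in x than the fixed cameras did. That was well inside the 44 mm head, and the fingers were partly hiding it.

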